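# Seal the packed noodle tub

### The job

The red-lidded tub of noodles on the shop's packing counter is packed, but its lid is only laid on: press its rim down at each of the four corners until the seal is fully home all round. Leave the tub standing where it is, and do not press on or shift the empty blue-lidded tub.

Things in the scene. Friction and masses are not known exactly. Their poses are not given: they have to be found in the camera images.
- red_tub: Clear loose tub of noodles, about 1.2 kg, red lid 180 (x) by 140 mm (y). Origin: centre of underside, on the counter (z=0); z up. Its 32 mm wide rim gives at four L-shaped corner pieces meeting mid-side, each with a white 18 mm dot to press at x=+-74, y=+-54 mm. Rim top: 100 mm up when raised, 90 when seated. The rigid lid middle, sunk to 84 mm, seats nothing.
- blue_tub: Bystander: the same tub and lid, same sizes and origin, but empty (about 0.6 kg) and with a blue lid whose corners also stand proud. It is still to be filled and must be left alone. It stands beside the red one, on either side.
- red_tub_pp (a joint): How far the corner of the red lid at the tub's +x +y is pressed down, in m: 0 fully raised (top 100 mm above the counter), 0.010 fully seated (top at 90 mm, hard stop). Starts at 0 to 0.004. It needs about 7 to 9 N to slide down against its gasket and stays where it is left; the corners move independently.
- red_tub_pm (a joint): How far the corner of the red lid at the tub's +x -y is pressed down, in m: 0 fully raised (top 100 mm above the counter), 0.010 fully seated (top at 90 mm, hard stop). Starts at 0 to 0.004. It needs about 7 to 9 N to slide down against its gasket and stays where it is left; the corners move independently.
- red_tub_mp (a joint): How far the corner of the red lid at the tub's -x +y is pressed down, in m: 0 fully raised (top 100 mm above the counter), 0.010 fully seated (top at 90 mm, hard stop). Starts at 0 to 0.004. It needs about 7 to 9 N to slide down against its gasket and stays where it is left; the corners move independently.
- red_tub_mm (a joint): How far the corner of the red lid at the tub's -x -y is pressed down, in m: 0 fully raised (top 100 mm above the counter), 0.010 fully seated (top at 90 mm, hard stop). Starts at 0 to 0.004. It needs about 7 to 9 N to slide down against its gasket and stays where it is left; the corners move independently.
Mind the look-alikes: they are no part of the job. What is shaped like the red_tub but green or yellow is not meant.

How it is judged:
By the outcome, as a careful person would: the job done as asked, in the order asked, and still so for the second after the job is handed in, with the robot touching nothing.
It also fails if it takes over 38 s, if anything falls off the work surface, if the arm or the gripper's body presses on something with over 40 N, if the wrist force passes 120 N, or if a joint passes its speed limit or range.

### The arm

A 6-joint arm with a two-finger parallel gripper is mounted at the origin on the work surface. World frame = base frame: x ahead of the robot, y to its left, z up, the work surface at z = 0. Lengths are in m, angles in rad, forces in N, time in s.
With the tool pointing down it reaches from about 0.25 to 0.775 m from the base axis. Payload 8.9 kg.
Tool frame: the origin (TCP) lies midway between the tips of the shut fingers; the grasp point (between the pads) lies arm.grasp_offset behind it (arm.grasp_offset is the distance from the TCP to the grasp point, in m); y points along the fingers, x is the direction in which the jaws open and shut, and the axes are right-handed (so a half turn about y gives the same grasp; the last joint's range is limited). The gripper opens to 85 mm and grips with 20 to 120 N. Pads are 22 mm wide; open, the fingers measure 114 mm over their backs; the gripper's body (76 mm by 85 mm) begins 54 mm behind the grasp point. The pads swing forward as they close: fully open they stand 13 mm farther back than shut.
Start: joints at [1.184, 0.291, -0.153, 1.127, 0, 1.431], TCP at [0.129, 0.509, 0.231] pointing down, gripper open.
Joint ranges: [-2.52, 2.52], [-0.91, 1.74], [-1.3, 1.37], [-1.96, 2.02], [-1.52, 1.47], [-3.14, 3.14]. Speed limits (rad/s): [2.22, 2.22, 2.79, 3.14, 3.14, 3.14].

### API

Orientations are given as a rotation vector (axis times angle).
In Python, from station import readout, read_camera, calibration, order, arm gives the robot as it stands.
- The arm moves only by the shell command python3 -m pendant 'ROWS' [FORCE]. ROWS is JSON, a list of rows, each an object with "fingers": the gripper command: -1 is shut, 1 is fully open, values between are in proportion; "travel": the shift along the tool's x, y, z in mm, a list of three; "delta_rot": the turn, a rotation vector about the tool's x, y, z in degrees, a list of three. In form: [{"fingers": fingers, "travel": [tx, ty, tz], "delta_rot": [rx, ry, rz]}, ...]. A call has 1 to 20 rows; each row is the pose to reach, as a shift and turn from the pose commanded when the call began, along the tool's axes at that moment; what a row does not reach only later rows make up. A row lasts 1/12 s, in which the tool goes at most 41.7 mm and 7.16 degrees, less where a joint would pass 70% of its speed; a pose out of reach is approached as far as the arm can. A call with a gripper value outside its range is refused whole. The fingers move at their own pace and stop on an object; FORCE is the grip in N (left out, the last holds). Time passes only in rows, so rows that repeat a pose let the fingers close. It gives the time, the measured TCP pose, the force and the opening at its end, in the units of the state.
- readout.get_state(): the state, without advancing time (a new reading comes with each control period).
- read_camera(name): name is "scene" or "top" or "wrist"; returns (picture, depth): 420x560x3 uint8, blue, green, red; 420x560 float32, m along the optical axis (not along the pixel's ray), 0 where there is no reading.
- calibration(name): a dict with "fx", "fy", "cx", "cy" (pixels), "T" (4x4, takes a point from camera to world coordinates). Camera axes: x right, y down, z forward; pixel columns grow to the right and rows downward; lengths in m; the calibration is good to about 2 mm. A picture is of the moment at which its call begins: read the wrist's pose just before it. calibration takes no time and is no camera call; for the wrist camera it gives the pose at the moment of the call.
- order.finish_job(): hands the job in, once; it reports no verdict.
The state is a dict: "time": time; "q": joint angles; "joint_vel": joint speeds; "tau": joint torques, N m; "position": TCP position; "tcp_rot": TCP orientation; "wrist_force": force on the tool from outside, world axes, zero at the start; "torque": the same for the moment, N m; "finger_gap": finger opening in m.
Only numpy, scipy, OpenCV 4.12 (cv2) and the standard library are available. Lean on these libraries where they do the work, as an engineer would, in place of code of your own. Each camera call takes 0.05 s, during which the arm holds its last target.

## Working session

There is one attempt and no reset: what is moved stays moved. The work goes in short steps, Python scripts to look and compute and a shell command to move; the robot and the scene stay as the last step left them, time stands still between calls to the robot, and variables do not carry over. Pictures are saved under pics/ and viewed, and the job is handed in when it is done.

```bash
mkdir -p pics; ls; python3 - <<'E'
from station import readout, read_camera, calibration, order, arm
import cv2,numpy as np
print(readout.get_state()); print(arm.grasp_offset)
for n in("scene","top"):
    p,d=read_camera(n); cv2.imwrite(f"pics/{n}0.png",p); np.save(f"pics/{n}0.npy",d); c=calibration(n); print(n,c)
E
```

```text
pics
{'time': 0.0, 'q': array([ 1.18364233e+00,  2.91301859e-01, -1.54149218e-01,  1.12668371e+00,
        1.84656768e-05,  1.43154203e+00]), 'joint_vel': array([ 0.00032259,  0.000282  ,  0.0012605 , -0.00182959, -0.0027391 ,
        0.00030479]), 'tau': array([ 2.50837882e-03, -5.37146187e+01,  3.31363750e+01,  1.62320078e-02,
       -8.95309853e-06, -3.30296575e-05]), 'position': array([0.1286159 , 0.50854282, 0.23071255]), 'tcp_rot': array([-1.31699139, -1.02378479,  1.0257355 ]), 'wrist_force': array([-0.20361807,  0.05504966,  0.09788614]), 'torque': array([ 0.02628721,  0.02545173, -0.05078973]), 'finger_gap': 0.08585432148151428}
0.0187
scene {'fx': 528.6976124937713, 'fy': 528.6976124937713, 'cx': 279.8009933050865, 'cy': 217.272664550755, 'T': array([[ 0.7280709 ,  0.46272476, -0.50576532,  1.2198536 ],
       [ 0.68545852, -0.48313442,  0.54472723, -0.78371669],
       [ 0.00770614, -0.74328119, -0.66893474,  1.03345427],
       [ 0.        ,  0.        ,  0.        ,  1.        ]])}
top {'fx': 430.0927041425662, 'fy': 430.0927041425662, 'cx': 271.75180510202495, 'cy': 205.31447032856224, 'T': array([[ 0.01658782, -0.98091469,  0.19372977,  0.26767345],
       [-0.99986077, -0.01592229,  0.00499204, -0.03912994],
       [-0.00181214, -0.1937856 , -0.98104223,  1.20574353],
       [ 0.        ,  0.        ,  0.        ,  1.        ]])}
```

View pics/scene0.png

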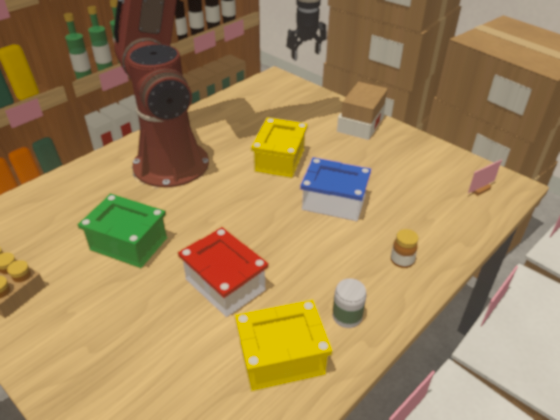

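View pics/top0.png

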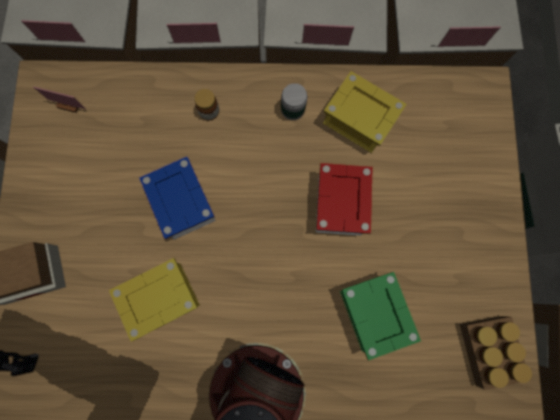

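```bash
python3 - <<'E'
import cv2
from scipy.spatial.transform import Rotation as R
print(R.from_rotvec([-1.31699139, -1.02378479,  1.0257355 ]).as_matrix().round(3))
E
```

```text
[[ 0.245 -0.001 -0.969]
 [ 0.969 -0.001  0.245]
 [-0.001 -1.     0.   ]]
```

The only red lid is at top (345,199) / scene (223,262). The blue one is at top (177,198), and the yellow and green ones are decoys. I'll enlarge the red one to confirm it and locate its dots.

```bash
python3 - <<'E'
import cv2
p=cv2.imread("pics/top0.png")[150:250,300:400]; cv2.imwrite("pics/c1.png",cv2.resize(p,(600,600),interpolation=cv2.INTER_CUBIC))
p=cv2.imread("pics/scene0.png")[220:320,170:280]; cv2.imwrite("pics/c2.png",cv2.resize(p,(660,600),interpolation=cv2.INTER_CUBIC))
E
```

```text
(no output)
```

View pics/c1.png

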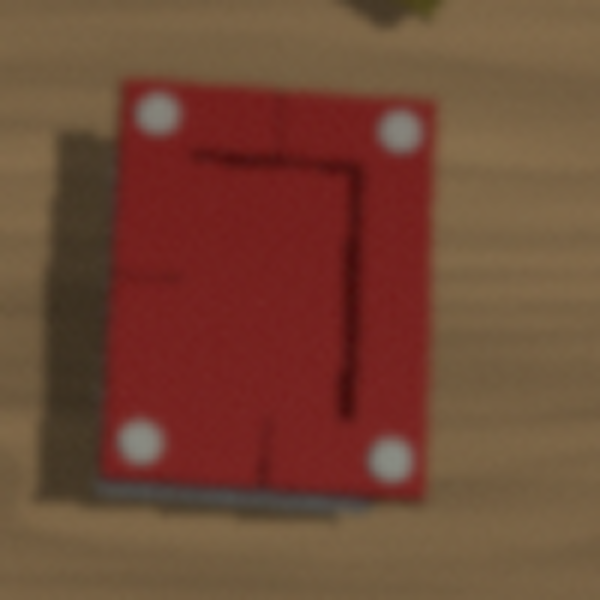

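View pics/c2.png

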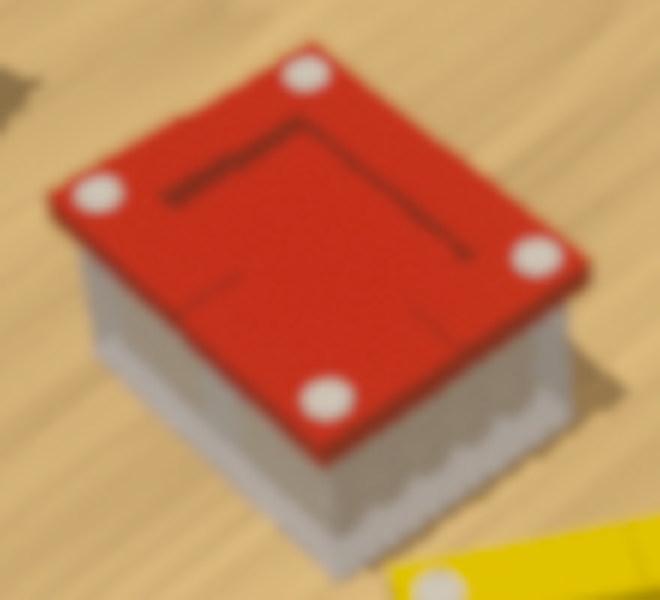

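The crop shows the red lid with noodles under it. Its dots sit at crop pixels (157,115), (400,131), (140,442) and (391,460). Next I'll turn these into positions.

```bash
cat > h.py <<'E'
import numpy as np
from station import calibration
def ray(n,u,v,z):
    c=calibration(n);T=c["T"];d=T[:3,:3]@[(u-c["cx"])/c["fx"],(v-c["cy"])/c["fy"],1];o=T[:3,3]
    return o+d*(z-o[2])/d[2]
def dep(n,d,u,v,k=1):
    c=calibration(n);T=c["T"];a=d[int(round(v))-k:int(round(v))+k+1,int(round(u))-k:int(round(u))+k+1];z=np.median(a[a>0])
    return T[:3,3]+T[:3,:3]@np.array([(u-c["cx"])/c["fx"]*z,(v-c["cy"])/c["fy"]*z,z])
E
python3 - <<'E'
from h import *
from station import readout
from scipy.spatial.transform import Rotation as R
np.set_printoptions(precision=4,suppress=True)
ct=[(157,115),(400,131),(140,442),(391,460)]
cs=[(327,399),(537,256),(98,193),(306,74)]
dt=np.load("pics/top0.npy");ds=np.load("pics/scene0.npy")
P=[]
for (a,b),(e,f) in zip(ct,cs):
    # resize centre convention
    u=(a+.5)/6-.5+300;v=(b+.5)/6-.5+150;s=(e+.5)/6-.5+170;t=(f+.5)/6-.5+220
    print(ray("top",u,v,.098),dep("top",dt,u,v),"|",ray("scene",s,t,.098),dep("scene",ds,s,t))
    P.append((ray("top",u,v,.098)+ray("scene",s,t,.098))/2)
P=np.array(P);c=P.mean(0);print(c)
print(np.linalg.norm(P[0]-P[1]),np.linalg.norm(P[0]-P[2]),np.linalg.norm(P[2]-P[3]))
x=(P[0]+P[1]-P[2]-P[3])[:2];yaw=np.arctan2(x[1],x[0])
y=(P[0]+P[2]-P[1]-P[3])[:2];print(np.degrees(yaw),np.degrees(np.arctan2(-y[0],y[1])))
E
```

```text
[ 0.5882 -0.176   0.098 ] [ 0.588  -0.1759  0.099 ] | [ 0.5825 -0.2838  0.098 ] [ 0.5823 -0.2837  0.0978]
[ 0.5826 -0.2838  0.098 ] [ 0.5827 -0.2839  0.0977] | [ 0.5878 -0.1748  0.098 ] [ 0.5885 -0.1755  0.0991]
[ 0.441  -0.1675  0.098 ] [ 0.4411 -0.1675  0.0974] | [ 0.4326 -0.2742  0.098 ] [ 0.4348 -0.2756  0.1006]
[ 0.4349 -0.2761  0.098 ] [ 0.4347 -0.2759  0.0991] | [ 0.4414 -0.1678  0.098 ] [ 0.4405 -0.167   0.0969]
[ 0.5114 -0.2255  0.098 ]
0.0005809926287631603 0.14881220256881916 0.0017476830450390485
-3.185190150487758 64.50506885333655
```

The two cameras agree to about 1 mm, once I account for the crops' different corner order. The dot spacing comes out at 148 x 108 mm, as it should. The dots are:

| Corner | x | y |
|---|---|---|
| pp | .588 | -.1755 |
| pm | .5826 | -.2838 |
| mp | .441 | -.1675 |
| mm | .4347 | -.276 |

Now I'll move over pp at the same height with the fingers shutting, turning 11° to line up with the lid.

```bash
python3 -m pendant '[{"fingers":-1,"travel":[-550,0,-613],"delta_rot":[0,-11,0]},{"fingers":-1,"travel":[-550,0,-613],"delta_rot":[0,-11,0]},{"fingers":-1,"travel":[-550,0,-613],"delta_rot":[0,-11,0]},{"fingers":-1,"travel":[-550,0,-613],"delta_rot":[0,-11,0]},{"fingers":-1,"travel":[-550,0,-613],"delta_rot":[0,-11,0]},{"fingers":-1,"travel":[-550,0,-613],"delta_rot":[0,-11,0]},{"fingers":-1,"travel":[-550,0,-613],"delta_rot":[0,-11,0]},{"fingers":-1,"travel":[-550,0,-613],"delta_rot":[0,-11,0]},{"fingers":-1,"travel":[-550,0,-613],"delta_rot":[0,-11,0]},{"fingers":-1,"travel":[-550,0,-613],"delta_rot":[0,-11,0]},{"fingers":-1,"travel":[-550,0,-613],"delta_rot":[0,-11,0]},{"fingers":-1,"travel":[-550,0,-613],"delta_rot":[0,-11,0]},{"fingers":-1,"travel":[-550,0,-613],"delta_rot":[0,-11,0]},{"fingers":-1,"travel":[-550,0,-613],"delta_rot":[0,-11,0]},{"fingers":-1,"travel":[-550,0,-613],"delta_rot":[0,-11,0]},{"fingers":-1,"travel":[-550,0,-613],"delta_rot":[0,-11,0]},{"fingers":-1,"travel":[-550,0,-613],"delta_rot":[0,-11,0]},{"fingers":-1,"travel":[-550,0,-613],"delta_rot":[0,-11,0]},{"fingers":-1,"travel":[-550,0,-613],"delta_rot":[0,-11,0]},{"fingers":-1,"travel":[-550,0,-613],"delta_rot":[0,-11,0]}]' 30
python3 - <<'E'
from h import *
dt=np.load("pics/top0.npy");print(dep("top",dt,345,92),dep("top",dt,395,105))
from scipy.spatial.transform import Rotation as R
from station import readout
print(R.from_rotvec(readout.get_state()["tcp_rot"]).as_matrix().round(3))
E
```

```text
time: 1.77
position: [0.589, -0.1773, 0.2307]
tcp_rot: [-1.235, -1.167, 1.167]
wrist_force: [0.0, 0.3, -0.1]
finger_gap: 0.0003
[ 0.80827876 -0.23054003  0.10039929] [ 0.77218724 -0.36717039  0.10010295]
[[ 0.057 -0.    -0.998]
 [ 0.998 -0.     0.057]
 [-0.    -1.     0.   ]]
```

The tool is now aligned with the lid. I'll descend on pp and press in small steps.

```bash
python3 -m pendant '[{"fingers":-1,"travel":[2,40,1],"delta_rot":[0,0,0]},{"fingers":-1,"travel":[2,80,1],"delta_rot":[0,0,0]},{"fingers":-1,"travel":[2,115,1],"delta_rot":[0,0,0]},{"fingers":-1,"travel":[2,125,1],"delta_rot":[0,0,0]},{"fingers":-1,"travel":[2,128,1],"delta_rot":[0,0,0]},{"fingers":-1,"travel":[2,131,1],"delta_rot":[0,0,0]},{"fingers":-1,"travel":[2,134,1],"delta_rot":[0,0,0]},{"fingers":-1,"travel":[2,136,1],"delta_rot":[0,0,0]},{"fingers":-1,"travel":[2,138,1],"delta_rot":[0,0,0]},{"fingers":-1,"travel":[2,138,1],"delta_rot":[0,0,0]}]'
```

```text
time: 2.6
position: [0.5887, -0.173, 0.0956]
tcp_rot: [-1.239, -1.17, 1.167]
wrist_force: [-0.8, 0.4, 4.1]
finger_gap: 0.0004
```

```bash
python3 -m pendant '[{"fingers":-1,"travel":[-1,1,0],"delta_rot":[0,0,0]},{"fingers":-1,"travel":[-1,2,0],"delta_rot":[0,0,0]},{"fingers":-1,"travel":[-1,3,0],"delta_rot":[0,0,0]},{"fingers":-1,"travel":[-1,4,0],"delta_rot":[0,0,0]},{"fingers":-1,"travel":[-1,4,0],"delta_rot":[0,0,0]},{"fingers":-1,"travel":[-1,4,0],"delta_rot":[0,0,0]}]'
```

```text
time: 3.1
position: [0.5888, -0.1734, 0.0916]
tcp_rot: [-1.238, -1.171, 1.167]
wrist_force: [-0.0, 2.4, 4.7]
finger_gap: -0.0001
```

```bash
python3 -m pendant '[{"fingers":-1,"travel":[0,2,0],"delta_rot":[0,0,0]},{"fingers":-1,"travel":[0,4,0],"delta_rot":[0,0,0]},{"fingers":-1,"travel":[0,4,0],"delta_rot":[0,0,0]},{"fingers":-1,"travel":[0,4,0],"delta_rot":[0,0,0]}]'
```

```text
time: 3.43
position: [0.5889, -0.1735, 0.0893]
tcp_rot: [-1.239, -1.172, 1.167]
wrist_force: [-4.9, 4.9, 21.5]
finger_gap: -0.0
```

pp has reached its stop: 21.5 N at a tip height of 89.3 mm. Next is pm: lift, shift −110 along tool x, and press to the same depth.

```bash
python3 -m pendant '[{"fingers":-1,"travel":[0,-30,0],"delta_rot":[0,0,0]},{"fingers":-1,"travel":[0,-35,0],"delta_rot":[0,0,0]},{"fingers":-1,"travel":[-40,-35,0],"delta_rot":[0,0,0]},{"fingers":-1,"travel":[-80,-35,0],"delta_rot":[0,0,0]},{"fingers":-1,"travel":[-110,-35,0],"delta_rot":[0,0,0]},{"fingers":-1,"travel":[-110,-35,0],"delta_rot":[0,0,0]},{"fingers":-1,"travel":[-110,-35,0],"delta_rot":[0,0,0]},{"fingers":-1,"travel":[-110,-20,0],"delta_rot":[0,0,0]}]'
python3 -m pendant '[{"fingers":-1,"travel":[0,4,0],"delta_rot":[0,0,0]},{"fingers":-1,"travel":[0,8,0],"delta_rot":[0,0,0]},{"fingers":-1,"travel":[0,11,0],"delta_rot":[0,0,0]},{"fingers":-1,"travel":[0,14,0],"delta_rot":[0,0,0]},{"fingers":-1,"travel":[0,16,0],"delta_rot":[0,0,0]},{"fingers":-1,"travel":[0,18,0],"delta_rot":[0,0,0]},{"fingers":-1,"travel":[0,20,0],"delta_rot":[0,0,0]},{"fingers":-1,"travel":[0,20,0],"delta_rot":[0,0,0]},{"fingers":-1,"travel":[0,20,0],"delta_rot":[0,0,0]}]'
```

```text
time: 4.1
position: [0.583, -0.2844, 0.1087]
tcp_rot: [-1.241, -1.17, 1.167]
wrist_force: [0.4, -0.2, -0.3]
finger_gap: 0.0001
time: 4.85
position: [0.5813, -0.2823, 0.089]
tcp_rot: [-1.236, -1.17, 1.169]
wrist_force: [-10.3, 6.9, 29.4]
finger_gap: 0.0003
```

pm is at its stop too: 29 N at 89.0 mm. Now mm, +148 along tool z.

```bash
python3 -m pendant '[{"fingers":-1,"travel":[0,-30,0],"delta_rot":[0,0,0]},{"fingers":-1,"travel":[0,-35,0],"delta_rot":[0,0,0]},{"fingers":-1,"travel":[0,-35,40],"delta_rot":[0,0,0]},{"fingers":-1,"travel":[0,-35,80],"delta_rot":[0,0,0]},{"fingers":-1,"travel":[0,-35,120],"delta_rot":[0,0,0]},{"fingers":-1,"travel":[0,-35,148],"delta_rot":[0,0,0]},{"fingers":-1,"travel":[0,-35,148],"delta_rot":[0,0,0]},{"fingers":-1,"travel":[0,-35,148],"delta_rot":[0,0,0]},{"fingers":-1,"travel":[0,-20,148],"delta_rot":[0,0,0]}]'
python3 -m pendant '[{"fingers":-1,"travel":[0,4,0],"delta_rot":[0,0,0]},{"fingers":-1,"travel":[0,8,0],"delta_rot":[0,0,0]},{"fingers":-1,"travel":[0,11,0],"delta_rot":[0,0,0]},{"fingers":-1,"travel":[0,13,0],"delta_rot":[0,0,0]},{"fingers":-1,"travel":[0,15,0],"delta_rot":[0,0,0]},{"fingers":-1,"travel":[0,17,0],"delta_rot":[0,0,0]},{"fingers":-1,"travel":[0,19,0],"delta_rot":[0,0,0]},{"fingers":-1,"travel":[0,19,0],"delta_rot":[0,0,0]},{"fingers":-1,"travel":[0,19,0],"delta_rot":[0,0,0]}]'
```

```text
time: 5.6
position: [0.4358, -0.2766, 0.108]
tcp_rot: [-1.241, -1.17, 1.169]
wrist_force: [-0.2, -0.5, -0.2]
finger_gap: -0.0001
time: 6.35
position: [0.4344, -0.2753, 0.0889]
tcp_rot: [-1.237, -1.169, 1.169]
wrist_force: [-8.3, 6.0, 32.9]
finger_gap: -0.0001
```

mm has seated: 33 N at 88.9 mm. Last is mp, +108 along tool x.

```bash
python3 -m pendant '[{"fingers":-1,"travel":[0,-30,0],"delta_rot":[0,0,0]},{"fingers":-1,"travel":[0,-35,0],"delta_rot":[0,0,0]},{"fingers":-1,"travel":[40,-35,0],"delta_rot":[0,0,0]},{"fingers":-1,"travel":[80,-35,0],"delta_rot":[0,0,0]},{"fingers":-1,"travel":[108,-35,0],"delta_rot":[0,0,0]},{"fingers":-1,"travel":[108,-35,0],"delta_rot":[0,0,0]},{"fingers":-1,"travel":[108,-35,0],"delta_rot":[0,0,0]},{"fingers":-1,"travel":[108,-20,0],"delta_rot":[0,0,0]}]'
python3 -m pendant '[{"fingers":-1,"travel":[0,4,0],"delta_rot":[0,0,0]},{"fingers":-1,"travel":[0,8,0],"delta_rot":[0,0,0]},{"fingers":-1,"travel":[0,11,0],"delta_rot":[0,0,0]},{"fingers":-1,"travel":[0,13,0],"delta_rot":[0,0,0]},{"fingers":-1,"travel":[0,15,0],"delta_rot":[0,0,0]},{"fingers":-1,"travel":[0,17,0],"delta_rot":[0,0,0]},{"fingers":-1,"travel":[0,19,0],"delta_rot":[0,0,0]},{"fingers":-1,"travel":[0,19,0],"delta_rot":[0,0,0]},{"fingers":-1,"travel":[0,19,0],"delta_rot":[0,0,0]}]'
```

```text
time: 7.02
position: [0.4419, -0.1685, 0.1083]
tcp_rot: [-1.24, -1.171, 1.169]
wrist_force: [0.9, -0.4, -0.8]
finger_gap: 0.0001
time: 7.77
position: [0.4395, -0.1679, 0.089]
tcp_rot: [-1.236, -1.168, 1.168]
wrist_force: [-7.7, 4.1, 25.6]
finger_gap: -0.0002
```

All four corners are at their stops. I'll lift clear and look.

```bash
python3 -m pendant '[{"fingers":-1,"travel":[0,-30,0],"delta_rot":[0,0,0]},{"fingers":-1,"travel":[0,-70,0],"delta_rot":[0,0,0]},{"fingers":-1,"travel":[0,-110,0],"delta_rot":[0,0,0]},{"fingers":-1,"travel":[0,-150,0],"delta_rot":[0,0,0]},{"fingers":-1,"travel":[40,-170,0],"delta_rot":[0,0,0]},{"fingers":-1,"travel":[80,-170,0],"delta_rot":[0,0,0]},{"fingers":-1,"travel":[120,-170,0],"delta_rot":[0,0,0]},{"fingers":-1,"travel":[160,-170,0],"delta_rot":[0,0,0]},{"fingers":-1,"travel":[200,-170,0],"delta_rot":[0,0,0]},{"fingers":-1,"travel":[240,-170,0],"delta_rot":[0,0,0]},{"fingers":-1,"travel":[280,-170,0],"delta_rot":[0,0,0]},{"fingers":-1,"travel":[280,-170,0],"delta_rot":[0,0,0]},{"fingers":-1,"travel":[280,-170,0],"delta_rot":[0,0,0]}]'
python3 - <<'E'
from h import *
from station import read_camera
import cv2
p,d=read_camera("top");cv2.imwrite("pics/top1.png",p);np.save("pics/top1.npy",d)
s,e=read_camera("scene");cv2.imwrite("pics/scene1.png",s);np.save("pics/scene1.npy",e)
a=cv2.resize(p[150:250,300:400],(400,400));b=cv2.resize(s[220:320,170:270],(400,400))
cv2.imwrite("pics/c3.png",np.hstack([a,b]))
np.set_printoptions(precision=4,suppress=True)
d0=np.load("pics/top0.npy");e0=np.load("pics/scene0.npy")
for n,q in dict(pp=(.588,-.1755),pm=(.5826,-.2838),mp=(.441,-.1675),mm=(.4347,-.276)).items():
    o=[]
    for cam,x0,x1 in(("top",d0,d),("scene",e0,e)):
        c=calibration(cam);T=np.linalg.inv(c["T"]);r=T[:3,:3]@[*q,.093]+T[:3,3]
        u=c["fx"]*r[0]/r[2]+c["cx"];v=c["fy"]*r[1]/r[2]+c["cy"]
        o+=[dep(cam,x0,u,v,2)[2],dep(cam,x1,u,v,2)[2]]
    print(n,np.array(o))
E
```

```text
time: 8.85
position: [0.455, 0.1139, 0.2574]
tcp_rot: [-1.233, -1.171, 1.171]
wrist_force: [0.3, -1.5, 0.3]
finger_gap: 0.0004
pp [0.0993 0.0901 0.0999 0.0899]
pm [0.0976 0.0887 0.0977 0.0919]
mp [0.0982 0.0899 0.0973 0.0904]
mm [0.0994 0.09   0.1007 0.0911]
```

View pics/c3.png

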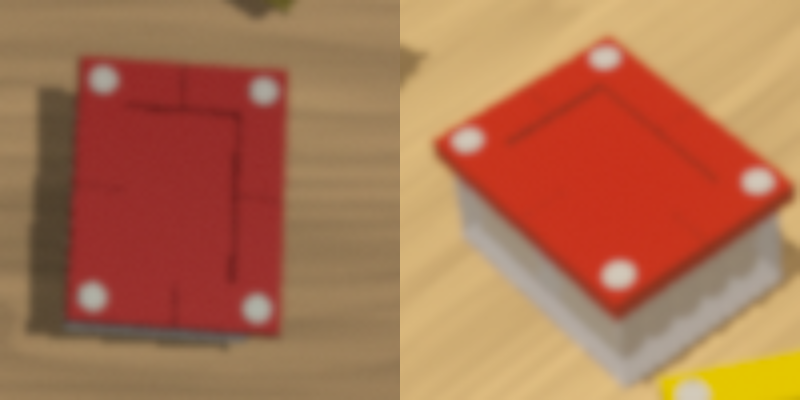

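View pics/top1.png

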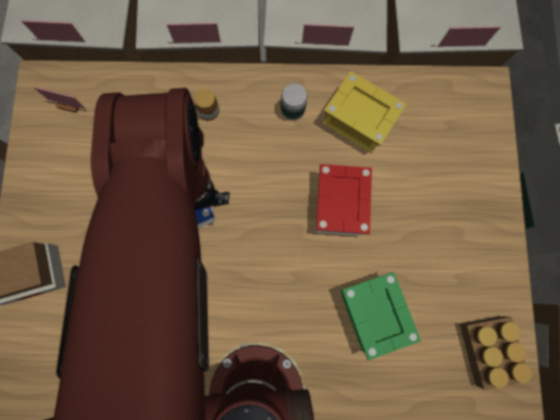

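The top view shows the red tub in place, with its dots at about (326,170), (366,172), (323,224) and (364,227). All four rim corners have come down about 9 mm, to 90 mm. The gripper is clear at z = 0.257 with no contact force, so I'm handing the job in.

```bash
python3 -c "
from station import order;print(order.finish_job())"
```

```text
the job is handed in; nothing more can be done
None
```

I pressed all four corners of the red lid down to their stops with the fingers shut, and handed the job in after about 9 s.

- **Seating:** each corner stopped hard at 21–33 N, with the fingertip at about 89 mm. Sliding a corner down needs only 7–9 N.
- **Depth check:** the corners now read 88.7–90.1 mm in the top camera and 89.9–91.9 mm in the scene camera; before, they read 97–101 mm. The cameras differ most at the +x −y corner (88.7 against 91.9 mm). I put that down to depth noise, because that corner stopped at 29 N.
- **Red tub:** it still stands where it was, with its dots in nearly the same pixels as before.
- **Blue tub:** I did not press or touch it. The arm hid most of it in the last top picture, so I did not check its position afterwards.
- **Robot:** at hand-in the gripper was well clear, at 257 mm, touching nothing.

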